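# Load the sprinkle carousel and hold it facing front

## Task

Stand the red-lidded sprinkle shaker upright in the empty pocket of the carousel, set down gently and with its yellow spout pointing straight outward like those of its neighbours. Then grip the black handle in the middle of the carousel and turn it until the red-lidded shaker sits squarely at the orange front mark, and finish there with the gripper still closed on the handle, holding the turntable still. Keep the shaker upright and leave the pan, the mug and the cake server where they are.

Things in the scene. Friction and masses are not known exactly. Their poses are not given: they have to be found in the camera images.
- shaker: Loose sprinkle shaker: white tub, red lid, 45 mm diameter all the way up, 80 mm tall (lid: top 22 mm), about 150 g, foot edge rounded. Origin: centre of its foot, z up. A yellow pour spout (14 wide, 9 high, 69 to 78 mm above the foot) sticks out along its +x, and a yellow stripe on the lid points the same way. Starts upright on the counter left of the carousel, any yaw; can be gripped along its y.
- spout (a point): Outer end of the red-lidded shaker's yellow spout: 36 mm from the jar's axis along the shaker's +x, 73.5 mm above its foot.
- stand: The carousel's foot: a fixed black disc of 115 mm radius, 16 mm high, with a bright orange pointed tab (the front mark; 26 mm wide, 12 mm high) sticking out from under the turntable along the stand's +x to 188 mm from the centre. Origin: centre of its underside on the counter, on the turning axis, z up. Its position and yaw vary.
- turntable: Round light-wood turntable, radius 130 mm, top 30 mm above the counter; turns freely both ways about z (friction 0.04 N m), stays where left. Origin: on the axis, 18 mm above the counter. +x points to the empty pocket; at +y, -x, -y stand three fixed jars like the shaker (green, blue, white lids; tops at 110 mm), 95 mm out. +x along the stand's +x: pocket is at the mark. Starts over 0.8 rad off.
- pocket (a point): Centre of the floor of the empty pocket, 95 mm from the turning axis along the turntable's +x and 30 mm above the counter; its axes are the turntable's. The pocket is a round white plastic rim, 54 mm inner and 62 mm outer diameter, 10 mm high, with a dark floor.
- handle (a point): Centre of the black upright handle on an 18 mm steel post at the turntable's centre, 134 mm above the counter, on the turning axis; its axes are the turntable's and it turns with it. The handle is a flat bar 60 mm long along x, 14 mm thick along y, 42 mm high (113 to 155 mm above the counter). Grip it from above across its thickness (fingers closing along its y), clear above the jars.
- pan: Bystander: dark steel springform pan with a cake, 230 mm diameter, 66 mm high. Origin: centre of its underside. Stands left, beyond the shaker.
- mug: Bystander: blue mug, 78 mm diameter, 90 mm high, handle at its +y. Origin: centre of its underside. Stands to the right.
- cake_server: Bystander: cake server (spatula) lying flat along its x on the counter at the right. Origin: about the middle of its underside.
Mind the look-alikes: they are no part of the job. Of the things that look like the shaker, the middle-sized one is meant.

How it is judged:
By the outcome, as a careful person would: the job done as asked, in the order asked, and still so for the second after the job is handed in, while the arm keeps its last pose, push and grip.
It also fails if it takes over 64 s, if anything falls off the work surface, if the arm or the gripper's body presses on something with over 40 N, if the wrist force passes 120 N, or if a joint passes its speed limit or range.

## Robot

A 7-joint arm with a two-finger parallel gripper is mounted at the origin on the work surface. World frame = base frame: x ahead of the robot, y to its left, z up, the work surface at z = 0. Lengths are in m, angles in rad, forces in N, time in s.
With the tool pointing down it reaches from about 0.4 to 0.85 m from the base axis. Payload 10.4 kg.
Tool frame: the origin (TCP) lies between the finger pads, 19 mm behind the fingertips; this is the grasp point; z points along the fingers, y is the line along which they close (so a half turn about z gives the same grasp; the last joint's range is limited). The gripper opens to 87 mm and grips with 3 to 60 N. Pads are 19 mm wide; open, the fingers measure 117 mm over their backs; the gripper's body (75 mm by 190 mm) begins 51 mm behind the grasp point.
Start: joints at [1.227, 0.332, -0.065, 1.46, 0.022, 1.35, -0.088], TCP at [0.197, -0.593, 0.241] pointing down, gripper open.
Joint ranges: [-2.6, 2.6], [-0.5, 2.12], [-1.47, 1.34], [0.16, 2.42], [-1.27, 4.41], [0.06, 2.06], [-2.6, 2.6]. Speed limits (rad/s): [2.22, 2.22, 2.79, 2.79, 3.14, 3.14, 3.14].

## Interface

Orientations are given as a unit quaternion [x, y, z, w].
In Python, from bench import * gives the robot as it stands.
- The arm moves only by the tool play_rows, never from a script. Its argument "increments" is text: rows parted by semicolons, each of 7 numbers parted by spaces: the turn, a rotation vector about the tool's x, y, z in rad, then the shift along the tool's x, y, z in m, then the opening, from 0 (shut) to 1 (fully open). A call has 1 to 8 rows; each row is the pose to reach, as a shift and turn from the pose commanded when the call began, along the tool's axes at that moment; what a row does not reach only later rows make up. A row lasts 1/10 s, in which the tool goes at most 50 mm and 8.59 degrees, less where a joint would pass 70% of its speed; a pose out of reach is approached as far as the arm can. A call with a gripper value outside its range is refused whole. The fingers move at their own pace and stop on an object; "grip_force" is the grip in N (left out, the last holds). Time passes only in rows, so rows that repeat a pose let the fingers close. It gives the time, the measured TCP pose, the force, the opening and the grip force at its end, in the units of the state.
- read_state(): the state, without advancing time (a new reading comes with each control period).
- camera(name): name is "side" or "top"; returns a dict with "color" (384x512x3 uint8, red, green, blue), "fx", "fy", "cx", "cy" (pixels), "camera_from_world" (4x4, takes a point from world to camera coordinates). Camera axes: x right, y down, z forward; pixel columns grow to the right and rows downward; lengths in m; the calibration is good to about 2 mm. A picture is of the moment at which its call begins. There is no depth.
- close_job(): hands the job in; it is judged then, once.
The state is a dict: "time": time; "joint_positions": joint angles; "joint_vel": joint speeds; "joint_torque": joint torques, N m; "ee_pos": TCP position; "eef_rot": TCP orientation; "ft_force": force on the tool from outside, world axes, zero at the start; "torque": the same for the moment, N m; "width": finger opening in m; "grip_force": force on a finger pad.
Only numpy, scipy, OpenCV 4.12 (cv2) and the standard library are available. Lean on these libraries where they do the work, as an engineer would, in place of code of your own. Each camera call takes 0.05 s, during which the arm holds its last target. There are 200 camera calls.

## Working session

There is one attempt and no reset: what is moved stays moved. The work goes in short steps, Python scripts to look and compute and a tool call to move; the robot and the scene stay as the last step left them, time stands still between calls to the robot, and variables do not carry over. Pictures are saved under pics/ and viewed, at most 10 in all, crops included, and the job is handed in when it is done.

Besides the shell and the picture viewer there is one more tool, called after "Call:" as a command line: name --argument value ..., lists and objects as JSON in quotes. play_rows: Moves the arm, as the interface text tells. Its arguments: {"type":"object","properties":{"increments":{"type":"string"},"grip_force":{"type":"number"}},"required":["increments"]}

```bash
mkdir -p pics; cat > h.py <<'E'
from bench import *
import numpy as np, cv2
from scipy.spatial.transform import Rotation as R
def snap(n,f):
    c=camera(n); cv2.imwrite(f,c["color"][:,:,::-1]); np.savez(f[:-4]+'.npz',**c); return c
def ray(c,u,v,z):
    T=np.array(c["camera_from_world"]); Rm=T[:3,:3]; o=-Rm.T@T[:3,3]
    d=Rm.T@np.array([(u-c["cx"])/c["fx"],(v-c["cy"])/c["fy"],1.]); return o+d*(z-o[2])/d[2]
def proj(c,p):
    T=np.array(c["camera_from_world"]); q=T[:3,:3]@np.array(p)+T[:3,3]
    return np.array([c["fx"]*q[0]/q[2]+c["cx"],c["fy"]*q[1]/q[2]+c["cy"]])
E
python3 - <<'E'
from h import *
a=snap("top","pics/t0.png");b=snap("side","pics/s0.png")
for c in(a,b):
    T=np.array(c["camera_from_world"]); print((-T[:3,:3].T@T[:3,3]).round(3),T[2,:3].round(2),c["fx"])
s=read_state(); print(s)
E
```

```text
[ 0.329 -0.044  1.337] [ 0.15 -0.01 -0.99] 474.9141209066457
[-0.062  0.856  0.991] [ 0.42 -0.65 -0.64] 428.21813208020643
{'time': 0.1, 'joint_positions': array([ 1.22739272,  0.33281878, -0.06467408,  1.46084987,  0.02161312,
        1.34989081, -0.08851644]), 'joint_vel': array([ 0.00068982, -0.00107883,  0.00099835, -0.00243319, -0.00036162,
       -0.00119757,  0.00071211]), 'joint_torque': array([ 1.51615161e-03, -6.24551225e+01,  2.47517478e-02, -3.90718281e+01,
       -6.13281853e-02,  3.65618721e-02,  9.20979824e-05]), 'ee_pos': array([ 0.19696028, -0.59282032,  0.24053067]), 'eef_rot': array([ 9.87164507e-01,  1.59705455e-01, -1.39745303e-04, -6.20050668e-04]), 'ft_force': array([-0.28135306,  0.15597183,  0.03582846]), 'torque': array([-0.03835762,  0.05644089,  0.02366622]), 'grip_force': 0.0, 'width': 0.0868736192546815}
```

View pics/t0.png

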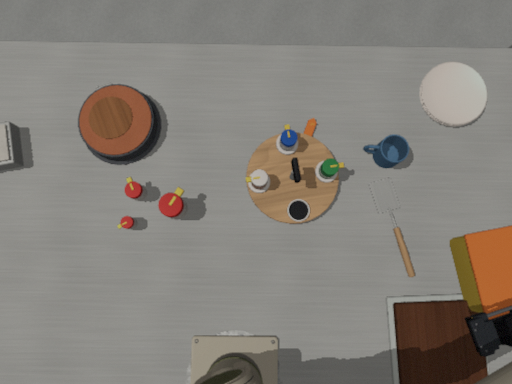

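View pics/s0.png

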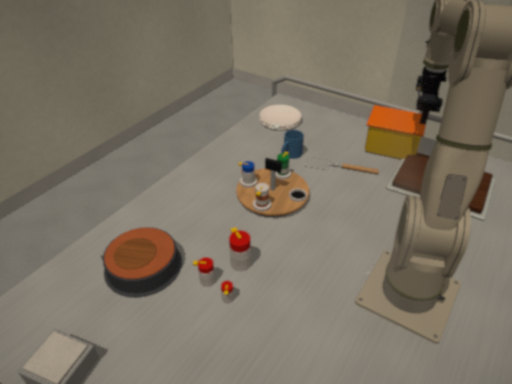

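Top view: the red-lidded candidates are at (134,190) medium, (171,205) large and (127,223) small. The middle-sized one, (134,190), should be the one meant. The pocket is at (298,210), the orange mark at (310,128) and the handle at (296,170). I'll confirm in a crop.

```bash
python3 - <<'E'
from h import *
a=cv2.imread("pics/t0.png")
l=cv2.resize(a[165:240,105:205],None,fx=4,fy=4,interpolation=cv2.INTER_CUBIC)
r=cv2.resize(a[112:232,240:350],None,fx=3.6,fy=3.6,interpolation=cv2.INTER_CUBIC)
o=np.zeros((440,800,3),np.uint8); o[:300,:400]=l; o[:432,402:402+396]=r
cv2.imwrite("pics/c0.png",o)
c=np.load("pics/t0.npz"); 
hsv=cv2.cvtColor(a,cv2.COLOR_BGR2HSV)
H,S,V=cv2.split(hsv)
red=(((H<5)|(H>172))&(S>190)&(V>90)).astype(np.uint8)
n,lab,st,ce=cv2.connectedComponentsWithStats(red)
for i in range(1,n):
    if st[i,4]>20 and st[i,0]<240: print("red",st[i],ce[i].round(1),ray(c,*ce[i],.08).round(4))
yel=((H>20)&(H<34)&(S>150)&(V>120)).astype(np.uint8)
n,lab,st,ce=cv2.connectedComponentsWithStats(yel)
for i in range(1,n):
    if st[i,4]>4 and st[i,0]<400: print("yel",st[i],ce[i].round(1),ray(c,*ce[i],.08).round(4))
ora=((H>5)&(H<14)&(S>200)&(V>150)).astype(np.uint8)
n,lab,st,ce=cv2.connectedComponentsWithStats(ora)
for i in range(1,n):
    if st[i,4]>20 and 240<st[i,0]<400: print("ora",st[i],ce[i].round(1),ray(c,*ce[i],.012).round(4))
wood=((H>8)&(H<22)&(S>60)&(V>110)).astype(np.uint8); wood[:,:235]=0;wood[:,350:]=0;wood[:125]=0;wood[230:]=0
ct=max(cv2.findContours(wood,cv2.RETR_EXTERNAL,cv2.CHAIN_APPROX_NONE)[0],key=len)
h=cv2.convexHull(ct); P=np.array([ray(c,*p[0],.03)[:2] for p in ct if cv2.pointPolygonTest(h,tuple(map(float,p[0])),True)<1])
s=np.linalg.lstsq(np.c_[2*P,np.ones(len(P))],(P**2).sum(1),rcond=None)[0]; print("table",s[:2],np.sqrt(s[2]+s[:2]@s[:2]))
E
```

```text
yel [285 125   4   4  14] [286.6 126.7] [ 0.6757 -0.1352  0.08  ]
yel [339 163   4   5  16] [340.5 165. ] [ 0.5714 -0.2807  0.08  ]
yel [331 165   5   2   5] [333.  165.4] [ 0.5701 -0.2605  0.08  ]
yel [177 190   6   6  10] [180.2 193.1] [0.4892 0.1481 0.08  ]
table [ 0.55154654 -0.15768158] 0.1314656442285534
```

View pics/c0.png

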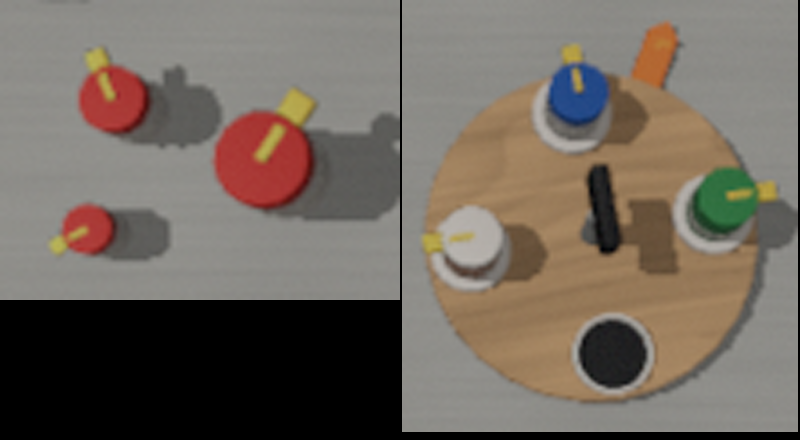

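The crop confirms it: the medium lid at (133,190) is 17 px across, which is 45 mm. The spout points up-left. Next I'll measure more carefully.

```bash
cat > meas.py <<'E'
from h import *
def circ(P):
    s=np.linalg.lstsq(np.c_[2*P,np.ones(len(P))],(P**2).sum(1),rcond=None)[0]; return s[:2],np.sqrt(s[2]+s[:2]@s[:2])
def blob(m,c,z,x0,x1,y0,y1,k=8):
    m=m.astype(np.uint8); M=np.zeros_like(m); M[y0:y1,x0:x1]=m[y0:y1,x0:x1]
    M=cv2.resize(M,None,fx=1,fy=1)
    n,l,st,ce=cv2.connectedComponentsWithStats(M)
    i=1+np.argmax(st[1:,4]); return ce[i],st[i],ray(c,*ce[i],z),(l==i)
E
python3 - <<'E'
from meas import *
c=np.load("pics/t0.npz"); f=c["color"].astype(int); r,g,b=f[...,0],f[...,1],f[...,2]
# medium lid (red+stripe), radius check
red=(r>90)&(g<0.45*r)
yel=(r>110)&(g>0.6*r)&(b<0.5*r)
rc,st,p,m=blob(red|yel,c,.08,118,147,174,205)
ct=cv2.findContours(m.astype(np.uint8),cv2.RETR_EXTERNAL,cv2.CHAIN_APPROX_NONE)[0][0][:,0]
rc2,st2,p2,m2=blob(red,c,.08,118,147,174,205)
h=cv2.convexHull(cv2.findContours(m2.astype(np.uint8),cv2.RETR_EXTERNAL,cv2.CHAIN_APPROX_NONE)[0][0])
(cx,cy),rad=cv2.minEnclosingCircle(h); print("lid",rc2,st2,cx,cy,rad,ray(c,cx,cy,.08))
ys,xs=np.where(yel[174:205,118:147]); Y=np.c_[xs+118,ys+174]; print(Y.tolist())
q=np.array([ray(c,u,v,.078)[:2] for u,v in Y]); e=q-ray(c,cx,cy,.078)[:2]; print("yaw",[np.degrees(np.arctan2(*x[::-1])).round() for x in e],np.hypot(*e.T).round(3))
# turntable stuff
cen=np.array([.5515,-.1577])
wh=(f.min(2)>150)
dark=(f.max(2)<60)
print("pocket dark",*[x for x in blob(dark,c,.03,283,315,195,225)[:3]])
print("handle dark",*[x for x in blob(dark,c,.155,284,305,150,186)[:3]])
hm=blob(dark,c,.155,284,305,150,186)[3]; ys,xs=np.where(hm); 
P=np.array([ray(c,u,v,.155)[:2] for u,v in zip(xs,ys)]); print("handle rect",cv2.minAreaRect((P*1000).astype(np.float32)))
ora=(r>110)&(g<0.55*r)&(b<0.35*r)
om=blob(ora,c,.012,295,325,110,145); print("tab",*om[:3]); ys,xs=np.where(om[3]); P=np.array([ray(c,u,v,.012)[:2] for u,v in zip(xs,ys)])
d=P-cen; print("tab yaw",np.degrees(np.arctan2(*(P.mean(0)-cen)[::-1])),np.hypot(*d.T).max(), P[np.hypot(*d.T).argmax()], cv2.fitLine((P*1000).astype(np.float32),cv2.DIST_L2,0,.01,.01).ravel())
# stickers of lids
gr=(g>1.3*r)&(g>60); bl=(b>1.5*r)&(b>80)
for nme,mm,box in(("green",gr,(315,345,155,185)),("blue",bl,(275,303,125,152))):
    x=blob(mm,c,.11,*box); print(nme,*x[:2],x[2])
x=blob(wh,c,.11,250,270,168,190);print("white",*x[:3])
E
```

```text
lid [133.06214689 190.00564972] [125 182  17  16 177] 133.0 189.5 8.139510154724121 [0.49714334 0.27412149 0.08      ]
[[128, 178], [129, 178], [130, 178], [127, 179], [128, 179], [129, 179], [130, 179], [131, 179], [127, 180], [128, 180], [129, 180], [130, 180], [131, 180], [128, 181], [129, 181], [130, 181], [131, 181], [128, 182], [129, 182], [130, 183], [131, 183], [129, 184], [130, 184], [131, 184], [130, 185], [131, 185], [130, 186], [131, 186], [132, 186], [130, 187], [131, 187], [132, 187], [131, 188], [132, 188], [133, 188], [131, 189], [132, 189], [133, 189]]
yaw [np.float64(26.0), np.float64(22.0), np.float64(17.0), np.float64(32.0), np.float64(28.0), np.float64(23.0), np.float64(19.0), np.float64(14.0), np.float64(34.0), np.float64(30.0), np.float64(25.0), np.float64(20.0), np.float64(15.0), np.float64(33.0), np.float64(28.0), np.float64(22.0), np.float64(16.0), np.float64(36.0), np.float64(30.0), np.float64(27.0), np.float64(20.0), np.float64(38.0), np.float64(31.0), np.float64(22.0), np.float64(36.0), np.float64(26.0), np.float64(42.0), np.float64(32.0), np.float64(19.0
[... 364 characters left out ...]
0.005 0.004 0.006
 0.003 0.001]
pocket dark [298.078125   209.87890625] [289 201  19  19 256] [ 0.4533435  -0.17099599  0.03      ]
handle dark [295.52112676 170.07746479] [292 158   9  24 142] [ 0.54228095 -0.1525375   0.155     ]
handle rect ((543.5573120117188, -151.8481903076172), (59.82709503173828, 16.99615478515625), 10.098841667175293)Traceback (most recent call last):
  File "<stdin>", line 22, in <module>
  File "meas.py", line 8, in blob
    i=1+np.argmax(st[1:,4]); return ce[i],st[i],ray(c,*ce[i],z),(l==i)
        ~~~~~~~~~^^^^^^^^^^
    return _wrapfunc(a, 'argmax', axis=axis, out=out, **kwds)
    return bound(*args, **kwds)
ValueError: attempt to get argmax of an empty sequence
```

```bash
cat > fit.py <<'E'
from meas import *
from scipy.optimize import least_squares
def masks(c):
    f=cv2.GaussianBlur(cv2.resize(c["color"],None,fx=4,fy=4,interpolation=cv2.INTER_CUBIC),(0,0),1).astype(int); r,g,b=f[...,0],f[...,1],f[...,2]
    return dict(red=(r>70)&(g<.4*r)&(b<.4*r),yel=(r>90)&(g>.6*r)&(b<.5*r),gr=(g>1.35*r)&(g>1.35*b)&(g>35),bl=(b>1.6*r)&(b>1.3*g)&(b>50),
      dark=f.max(2)<55,ora=(r>110)&(g<.6*r)&(b<.35*r)&(g>.2*r))
def comp(m,c,seed,rad):
    """largest component near the seed pixel (full-res), centroid in full-res pixels"""
    M=np.zeros(m.shape,np.uint8); cv2.circle(M,tuple(int(4*s) for s in seed),int(4*rad),1,-1); M&=m.astype(np.uint8)
    n,l,st,ce=cv2.connectedComponentsWithStats(M)
    if n<2: return None
    i=1+np.argmax(st[1:,4]); return (ce[i]+.5)/4-.5, st[i,4]/16, l==i
def hullc(c,pts):
    h=cv2.convexHull(np.array([proj(c,p) for p in pts],np.float32)); m=cv2.moments(h); return np.array([m["m10"]/m["m00"],m["m01"]/m["m00"]])
A=np.linspace(0,2*np.pi,40)
def cyl(x,y,r,z0,z1): return [(x+r*np.cos(a),y+r*np.sin(a),z) for a in A for z in(z0,z1)]
def box(x,y,th,x0,x1,w,z0,z1):
    k,s=np.cos(th),np.sin(th); return [(x+k*u-s*v,y+s*u+k*v,z) for u in(x0,x1) for v in(-w/2,w/2) for z in(z0,z1)]
E
python3 - <<'E'
from fit import *
cs={n:np.load(f"pics/{n}0.npz") for n in"ts"}
x,y,th=.5515,-.1577,np.arctan2(-.013,-.098)
def jar(k,x,y,th): a=th+k*np.pi/2; return x+.095*np.cos(a),y+.095*np.sin(a)
for n,c in cs.items():
    m=masks(c)
    print(n)
    def show(nm,key,pts,rad):
        s=hullc(c,pts); h=cv2.contourArea(cv2.convexHull(np.array([proj(c,p) for p in pts],np.float32))); q=comp(m[key],c,s,rad); print(nm,s.round(1),round(h),None if q is None else (q[0].round(1),round(q[1])))
    show("lid","red",cyl(.497,.274,.0225,.058,.08),13)
    show("spout","yel",box(.497,.274,.45,.0225,.036,.014,.069,.078),9)
    show("green","gr",cyl(*jar(1,x,y,th),.0225,.088,.11),13)
    show("blue","bl",cyl(*jar(2,x,y,th),.0225,.088,.11),13)
    show("pocket","dark",cyl(*jar(0,x,y,th),.027,.031,.031),13)
    show("handle","dark",box(x,y,th,-.03,.03,.014,.113,.155),16)
    show("tab","ora",box(x,y,-.3,.13,.18,.026,.012,.012),14)
    for i,t in((1,.11),(2,.11),(3,.11)):
        a=th+i*np.pi/2; show("sp%d"%i,"yel",box(*jar(i,x,y,th),a,.0225,.036,.014,.099,.108),9)
E
```

```text
t
lid [134.  190.1] 256 (array([133.6, 190.3]), 172)
spout [129.4 180.1] 33 (array([129.2, 179.9]), 18)
green [331.1 166.2] 256 (array([329. , 167.4]), 222)
blue [290.9 135.7] 251 (array([288.5, 138.1]), 197)
pocket [297.8 208.4] 298 (array([298. , 209.9]), 250)
handle [296.8 167.9] 183 (array([295.5, 170.2]), 138)
tab [308.6 125.3] 152 (array([309.9, 127.5]), 99)
sp1 [342.2 164.7] 33 (array([340.7, 164.9]), 22)
sp2 [289.6 124.8] 32 (array([286.7, 126.6]), 16)
sp3 [248.9 175.6] 30 (array([247.9, 179. ]), 20)
s
lid [206.8 265. ] 241 (array([205.7, 265.2]), 157)
spout [196.5 262.9] 32 (array([195.2, 262.5]), 22)
green [283.2 158. ] 132 (array([283.1, 160. ]), 117)
blue [247.8 165.3] 139 (array([248.1, 166.8]), 87)
pocket [296.8 195. ] 121 (array([297.6, 194.3]), 54)
handle [272.5 164. ] 221 (array([273.8, 164.9]), 168)
tab [245.2 171.7] 54 None
sp1 [286.4 152.8] 18 (array([284.9, 153.4]), 17)
sp2 [240.4 162.1] 20 (array([239.8, 163.3]), 8)
sp3 [256.5 191.9] 24 (array([253. , 193.3]), 106)
```

```bash
cat >> fit.py <<'E'
def jar(k,x,y,th): a=th+k*np.pi/2; return x+.095*np.cos(a),y+.095*np.sin(a)
def lidc(m,key,c,seed,rad=13):
    k=cv2.getStructuringElement(cv2.MORPH_ELLIPSE,(15,15))
    q=comp(cv2.morphologyEx(m[key].astype(np.uint8),cv2.MORPH_CLOSE,k),c,seed,rad); return q[0]
def fitcar(cs,g,use):
    obs=[]
    for n,c in cs.items():
        m=masks(c)
        F={"green":("gr",lambda x,y,t:cyl(*jar(1,x,y,t),.0225,.088,.11)),"blue":("bl",lambda x,y,t:cyl(*jar(2,x,y,t),.0225,.088,.11)),
         "pocket":("dark",lambda x,y,t:cyl(*jar(0,x,y,t),.027,.031,.031)),"handle":("dark",lambda x,y,t:box(x,y,t,-.03,.03,.014,.113,.155)),
         "sp1":("yel",lambda x,y,t:box(*jar(1,x,y,t),t+np.pi/2,.0225,.036,.014,.099,.108)),"sp2":("yel",lambda x,y,t:box(*jar(2,x,y,t),t+np.pi,.0225,.036,.014,.099,.108))}
        for k in use[n]:
            key,fn=F[k]; s=hullc(c,fn(*g))
            q=lidc(m,key,c,s) if key in("gr","bl") else comp(m[key],c,s,16 if k=="handle" else 9 if key=="yel" else 13)[0]
            obs.append((n+k,c,fn,q))
    fun=lambda p:np.concatenate([hullc(c,fn(*p))-q for _,c,fn,q in obs])
    r=least_squares(fun,g,loss="soft_l1",x_scale=[.01,.01,.1],diff_step=1e-4); 
    for o,e in zip(obs,fun(r.x).reshape(-1,2)): print(o[0],e.round(2))
    return r.x
E
python3 - <<'E'
from fit import *
cs={n:np.load(f"pics/{n}0.npz") for n in"ts"}
g=[.545,-.157,np.arctan2(-.013,-.098)]
for use in({"t":["green","blue","pocket","handle","sp1","sp2"],"s":["green","blue","handle"]},{"t":["green","blue","pocket","handle","sp1","sp2"]},{"s":["green","blue","handle","pocket","sp1"]}):
    p=fitcar({k:cs[k] for k in use},g,use); print("car",p.round(4),"pocket",np.round(jar(0,*p),4))
for n,c in cs.items():
    m=masks(c); q=lidc(m,"red",c,hullc(c,cyl(.497,.274,.0225,.058,.08)))
    r=least_squares(lambda p:hullc(c,cyl(*p,.0225,.058,.08))-q,[.497,.274],x_scale=.01,diff_step=1e-4).x; 
    s=comp(m["yel"],c,hullc(c,box(*r,.45,.0225,.036,.014,.069,.078)),7)[0]
    d=ray(c,*s,.0755)[:2]-r; print(n,"shaker",r.round(4),"yaw",np.degrees(np.arctan2(d[1],d[0])),np.hypot(*d))
c=cs["t"]; q=comp(masks(c)["ora"],c,(310,128),14); ys,xs=np.where(q[2]); P=np.array([ray(c,(u+.5)/4-.5,(v+.5)/4-.5,.012)[:2] for u,v in zip(xs,ys)])
print("tab",P.mean(0),P[P[:,0].argmax()],cv2.fitLine((P*1000).astype(np.float32),cv2.DIST_L2,0,.01,.01).ravel())
E
```

```text
tgreen [ 0.27 -0.22]
tblue [-0.1   0.09]
tpocket [-0.24  0.35]
thandle [-0.01 -0.22]
tsp1 [-0.01  0.15]
tsp2 [0.01 0.34]
sgreen [ 0.02 -1.16]
sblue [-0.01  0.04]
shandle [-0.49  0.05]
car [ 0.546  -0.1543 -2.9747] pocket [ 0.4524 -0.1701]
tgreen [ 0.28 -0.3 ]
tblue [-0.09  0.01]
tpocket [-0.23  0.27]
thandle [ 0.  -0.3]
tsp1 [-0.    0.07]
tsp2 [0.03 0.26]
car [ 0.5463 -0.1543 -2.9747] pocket [ 0.4526 -0.1701]
sgreen [-0.42 -1.37]
sblue [-0.17  0.25]
shandle [-0.45 -0.04]
spocket [0.58 0.86]
ssp1 [ 0.54 -0.23]
car [ 0.5462 -0.1548 -2.9549] pocket [ 0.4528 -0.1725]
t shaker [0.4965 0.2748] yaw 24.04240655663 0.0295846683274521
s shaker [0.5005 0.2759] yaw 27.101118013656485 0.02852793508058049
tab [ 0.69323307 -0.20692065] [ 0.71885288 -0.21649403] [ 9.5177907e-01 -3.0678430e-01  6.9323309e+02 -2.0692065e+02]
```

```bash
cat > plan.py <<'E'
from h import *
def cur():
    s=read_state(); q=R.from_quat(s["eef_rot"]); return np.array(s["ee_pos"]),q
def down(yawdeg): # tool x axis at world yaw, z down
    return R.from_euler("z",yawdeg,degrees=True)*R.from_euler("x",180,degrees=True)
def row(p,q,P,Q): 
    print(" ".join("%.4f"%v for v in np.r_[(q.inv()*Q).as_rotvec(),q.inv().apply(np.array(P)-p)]))
def chain(*tg):
    p,q=cur()
    for x,y,z,yaw in tg:
        Q=down(yaw); row(p,q,(x,y,z),Q); p,q=np.array([x,y,z]),Q
def st():
    s=read_state(); q=R.from_quat(s["eef_rot"]); v=q.apply([1,0,0]); print("t",round(s["time"],2),"p",np.round(s["ee_pos"],4),"yaw",np.degrees(np.arctan2(v[1],v[0])).round(2),"zax",q.apply([0,0,1]).round(3),"w",round(s["width"],4),"F",np.round(s["ft_force"],1),"T",np.round(s["torque"],2),"g",s["grip_force"],"q",np.round(s["joint_positions"],2))
E
python3 - <<'E'
from plan import *
st(); chain((.44,-.35,.25,80),(.5,-.02,.25,142),(.498,.275,.20,205))
from fit import *
c=np.load("pics/t0.npz"); m=masks(c); q=comp(m["red"],c,(171,205),16); print("big",q[:2],ray(c,*q[0],.11), ray(c,127,223,.055))
E
```

```text
t 0.1 p [ 0.197  -0.5928  0.2405] yaw 18.38 zax [-0.     0.001 -1.   ] w 0.0869 F [-0.3  0.2  0. ] T [-0.04  0.06  0.02] g 0.0 q [ 1.23  0.33 -0.06  1.46  0.02  1.35 -0.09]
-0.0012 -0.0006 -1.0755 0.3072 -0.1538 -0.0093
-0.0000 0.0000 -1.0821 0.3354 0.0018 0.0000
-0.0000 0.0000 -1.0996 0.1832 0.2312 0.0500
big (array([170.51351797, 205.34017474]), np.float64(379.125)) [0.45307481 0.16737161 0.11      ] [0.40940685 0.29180846 0.055     ]
```

Call:
play_rows --increments "0 0 -1.075 0.307 -0.154 -0.009 1; 0 0 -1.075 0.307 -0.154 -0.009 1; 0 0 -1.075 0.307 -0.154 -0.009 1; 0 0 -1.075 0.307 -0.154 -0.009 1; 0 0 -1.075 0.307 -0.154 -0.009 1; 0 0 -1.075 0.307 -0.154 -0.009 1; 0 0 -1.075 0.307 -0.154 -0.009 1; 0 0 -1.075 0.307 -0.154 -0.009 1"

```text
time: 0.9
ee_pos: [0.4446, -0.344, 0.2504]
eef_rot: [0.761, 0.648, 0.001, -0.0]
ft_force: [-0.3, -0.1, 0.3]
width: 0.0871
grip_force: 0.0
```

Call:
play_rows --increments "0 0 -1.08 0.335 0.002 0 1; 0 0 -1.08 0.335 0.002 0 1; 0 0 -1.08 0.335 0.002 0 1; 0 0 -1.08 0.335 0.002 0 1; 0 0 -1.08 0.335 0.002 0 1; 0 0 -1.08 0.335 0.002 0 1; 0 0 -1.08 0.335 0.002 0 1; 0 0 -1.08 0.335 0.002 0 1"

```text
time: 1.7
ee_pos: [0.5003, -0.0153, 0.2504]
eef_rot: [0.321, 0.947, 0.001, 0.0]
ft_force: [-1.0, -1.1, -0.1]
width: 0.0866
grip_force: 0.0
```

```bash
python3 -c "
from plan import *
st(); chain((.498,.275,.20,205))"
```

```text
t 1.7 p [ 0.5003 -0.0153  0.2504] yaw 142.55 zax [ 0.     0.001 -1.   ] w 0.0866 F [-1.  -1.1 -0.1] T [ 0.05 -0.14  0.  ] g 0.0 q [ 0.64  0.11 -0.74  1.74  0.07  1.33  0.8 ]
0.0015 0.0004 -1.0899 0.1784 0.2290 0.0508
```

Call:
play_rows --increments "0 0 -1.09 0.178 0.229 0.05 1; 0 0 -1.09 0.178 0.229 0.05 1; 0 0 -1.09 0.178 0.229 0.05 1; 0 0 -1.09 0.178 0.229 0.05 1; 0 0 -1.09 0.178 0.229 0.05 1; 0 0 -1.09 0.178 0.229 0.05 1; 0 0 -1.09 0.178 0.229 0.05 1; 0 0 -1.09 0.178 0.229 0.05 1"

```text
time: 2.5
ee_pos: [0.5012, 0.27, 0.1992]
eef_rot: [-0.214, 0.977, 0.0, -0.001]
ft_force: [-0.0, -0.7, 0.8]
width: 0.0871
grip_force: 0.0
```

```bash
python3 -c "
from plan import *
st(); chain((.498,.275,.057,205)); snap('side','pics/s1.png')
a=cv2.imread('pics/s1.png'); cv2.imwrite('pics/s1c.png',cv2.resize(a[150:350,120:320],None,fx=3,fy=3,interpolation=cv2.INTER_CUBIC))"
```

```text
t 2.5 p [0.5012 0.27   0.1992] yaw -155.31 zax [-0.002 -0.    -1.   ] w 0.0871 F [-0.  -0.7  0.8] T [ 0.14 -0.17  0.01] g 0.0 q [ 0.23  0.41 -1.01  1.63  0.35  1.3   1.17]
0.0007 -0.0018 -0.0054 0.0005 0.0058 0.1422
```

View pics/s1c.png

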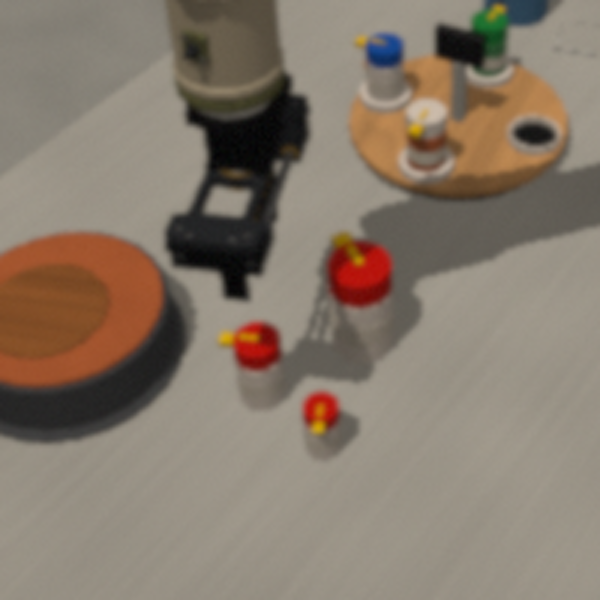

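Side crop: the medium shaker (lid at 257,345) is directly below the open gripper, and the big one to its right is clear. Descending.

Call:
play_rows --increments "0 0 -0.005 0 0.006 0.03 1; 0 0 -0.005 0 0.006 0.06 1; 0 0 -0.005 0 0.006 0.085 1; 0 0 -0.005 0 0.006 0.105 1; 0 0 -0.005 0 0.006 0.125 1; 0 0 -0.005 0 0.006 0.137 1; 0 0 -0.005 0 0.006 0.142 1; 0 0 -0.005 0 0.006 0.142 1"

```text
time: 3.35
ee_pos: [0.4992, 0.2744, 0.058]
eef_rot: [-0.212, 0.977, -0.0, -0.0]
ft_force: [-0.3, -0.6, 0.4]
width: 0.0868
grip_force: 0.0
```

```bash
python3 -c "
from plan import *
st(); chain((.498,.275,.057,205))"
```

```text
t 3.35 p [0.4992 0.2744 0.058 ] yaw -155.48 zax [-0.001 -0.    -1.   ] w 0.0868 F [-0.3 -0.6  0.4] T [ 0.15 -0.09  0.04] g 0.0 q [ 0.15  0.56 -0.91  1.76  0.5   1.07  1.06]
-0.0002 -0.0007 -0.0083 0.0009 0.0011 0.0010
```

Good. Close gently, 15 N.

Call:
play_rows --increments "0 0 0 0 0 0 0.6; 0 0 0 0 0 0 0.55; 0 0 0 0 0 0 0.5; 0 0 0 0 0 0 0.4; 0 0 0 0 0 0 0.3; 0 0 0 0 0 0 0.3; 0 0 0 0 0 0 0.3; 0 0 0 0 0 0 0.3" --grip_force 15

```text
time: 4.15
ee_pos: [0.4992, 0.275, 0.0583]
eef_rot: [-0.213, 0.977, 0.0, 0.0]
ft_force: [-0.7, 0.2, 0.2]
width: 0.0444
grip_force: 15.0
```

Call:
play_rows --increments "0 0 0 0 0 -0.01 0.3; 0 0 0 0 0 -0.03 0.3; 0 0 0 0 0 -0.06 0.3; 0 0 0 0 0 -0.09 0.3; 0 0 0 0 0 -0.13 0.3; 0 0 0 0 0 -0.16 0.3; 0 0 0 0 0 -0.173 0.3; 0 0 0 0 0 -0.173 0.3"

```text
time: 4.95
ee_pos: [0.4997, 0.2753, 0.2328]
eef_rot: [-0.213, 0.977, 0.0, 0.001]
ft_force: [0.5, -0.0, -2.2]
width: 0.0443
grip_force: 15.0
```

```bash
python3 -c "
from plan import *
st(); a=snap('side','pics/s2.png'); b=snap('top','pics/t2.png')
p,_=cur(); 
o=[]
for c in(a,b):
    u,v=proj(c,p).astype(int); print(u,v); o.append(cv2.resize(c['color'][max(v-50,0):v+50,max(u-50,0):u+50,::-1],(400,400),interpolation=cv2.INTER_CUBIC))
cv2.imwrite('pics/c2.png',np.hstack(o))"
```

```text
t 4.95 p [0.4997 0.2753 0.2328] yaw -155.41 zax [ 0.003  0.001 -1.   ] w 0.0443 F [ 0.5 -0.  -2.2] T [ 0.13 -0.12  0.01] g 14.980887695955971 q [ 0.24  0.38 -1.02  1.58  0.33  1.36  1.18]
201 223
117 180
```

View pics/c2.png

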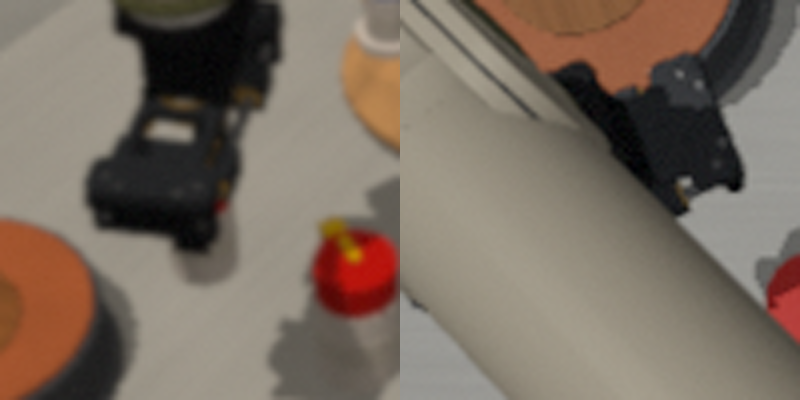

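The crop shows the shaker held upright and hanging clear of the counter. Now carry and rotate (tool yaw −195° in all) at safe height.

```bash
python3 -c "
from plan import *
chain((.50,.13,.24,140),(.48,-.03,.24,75),(.4525,-.1705,.24,9.6))"
```

```text
-0.0013 -0.0010 1.1271 0.0590 -0.1317 -0.0099
0.0000 -0.0000 1.1345 -0.0875 -0.1354 -0.0000
0.0000 -0.0000 1.1414 -0.1428 0.0098 0.0000
```

Call:
play_rows --increments "0 0 0.14 0.007 -0.016 -0.001 0.3; 0 0 0.28 0.015 -0.033 -0.002 0.3; 0 0 0.42 0.022 -0.05 -0.004 0.3; 0 0 0.56 0.03 -0.066 -0.005 0.3; 0 0 0.70 0.037 -0.082 -0.006 0.3; 0 0 0.84 0.044 -0.099 -0.007 0.3; 0 0 0.98 0.052 -0.115 -0.009 0.3; 0 0 1.12 0.059 -0.132 -0.01 0.3"

```text
time: 5.85
ee_pos: [0.4995, 0.1291, 0.2394]
eef_rot: [0.341, 0.94, -0.001, -0.001]
ft_force: [-0.1, 0.4, -1.4]
width: 0.0449
grip_force: 15.0
```

Call:
play_rows --increments "0 0 0.14 -0.011 -0.017 0 0.3; 0 0 0.28 -0.022 -0.034 0 0.3; 0 0 0.42 -0.033 -0.051 0 0.3; 0 0 0.56 -0.044 -0.068 0 0.3; 0 0 0.70 -0.055 -0.085 0 0.3; 0 0 0.84 -0.066 -0.102 0 0.3; 0 0 0.98 -0.077 -0.119 0 0.3; 0 0 1.12 -0.088 -0.135 0 0.3"

```text
time: 6.65
ee_pos: [0.4811, -0.031, 0.2393]
eef_rot: [0.789, 0.615, -0.001, -0.001]
ft_force: [-0.6, -0.6, -1.0]
width: 0.0448
grip_force: 15.0
```

```bash
python3 -c "
from plan import *
st();chain((.4525,-.1705,.24,9.6))"
```

```text
t 6.65 p [ 0.4811 -0.031   0.2393] yaw 75.89 zax [-0.003  0.    -1.   ] w 0.0448 F [-0.6 -0.6 -1. ] T [-0.   -0.08  0.02] g 14.974150831922088 q [ 0.58  0.06 -0.63  1.8   0.04  1.3  -0.3 ]
-0.0025 0.0022 1.1570 -0.1423 0.0063 -0.0007
```

Call:
play_rows --increments "0 0 0.14 -0.018 0.001 0 0.3; 0 0 0.29 -0.036 0.002 0 0.3; 0 0 0.43 -0.053 0.003 0 0.3; 0 0 0.58 -0.071 0.004 0 0.3; 0 0 0.72 -0.089 0.004 0 0.3; 0 0 0.87 -0.107 0.005 0 0.3; 0 0 1.01 -0.125 0.006 0 0.3; -0.002 0.002 1.157 -0.142 0.006 0 0.3"

```text
time: 7.45
ee_pos: [0.4532, -0.1699, 0.2391]
eef_rot: [0.996, 0.084, -0.0, -0.001]
ft_force: [0.4, 0.5, -0.8]
width: 0.0446
grip_force: 15.0
```

```bash
python3 -c "
from plan import *
st();chain((.4525,-.1705,.14,9.6))"
```

```text
t 7.45 p [ 0.4532 -0.1699  0.2391] yaw 9.6 zax [-0.     0.001 -1.   ] w 0.0446 F [ 0.4  0.5 -0.8] T [ 0.03 -0.03 -0.01] g 14.973272514962446 q [ 0.71  0.05 -0.46  1.8   0.02  1.3  -1.15]
-0.0012 0.0003 -0.0000 -0.0008 0.0006 0.0991
```

Call:
play_rows --increments "0 0 0 -0.001 0.001 0.02 0.3; 0 0 0 -0.001 0.001 0.045 0.3; 0 0 0 -0.001 0.001 0.07 0.3; 0 0 0 -0.001 0.001 0.095 0.3; 0 0 0 -0.001 0.001 0.115 0.3; 0 0 0 -0.001 0.001 0.126 0.3; 0 0 0 -0.001 0.001 0.131 0.3; 0 0 0 -0.001 0.001 0.131 0.3"

```text
time: 8.25
ee_pos: [0.4535, -0.1702, 0.1096]
eef_rot: [0.996, 0.087, 0.001, -0.0]
ft_force: [-0.2, -0.5, -1.3]
width: 0.0445
grip_force: 15.0
```

```bash
python3 -c "
from plan import *
st(); a=snap('side','pics/s3.png'); b=snap('top','pics/t3.png')
o=[]
for c in(a,b):
    u,v=proj(c,(.4525,-.17,.05)).astype(int); print(u,v); o.append(cv2.resize(c['color'][v-35:v+35,u-35:u+35,::-1],(400,400),interpolation=cv2.INTER_CUBIC))
cv2.imwrite('pics/c3.png',np.hstack(o))"
```

```text
t 8.25 p [ 0.4535 -0.1702  0.1096] yaw 9.96 zax [ 0.001  0.    -1.   ] w 0.0445 F [-0.2 -0.5 -1.3] T [-0.   -0.02  0.02] g 14.981046297389184 q [ 0.69  0.18 -0.46  1.96  0.09  1.02 -1.21]
298 191
298 209
```

View pics/c3.png

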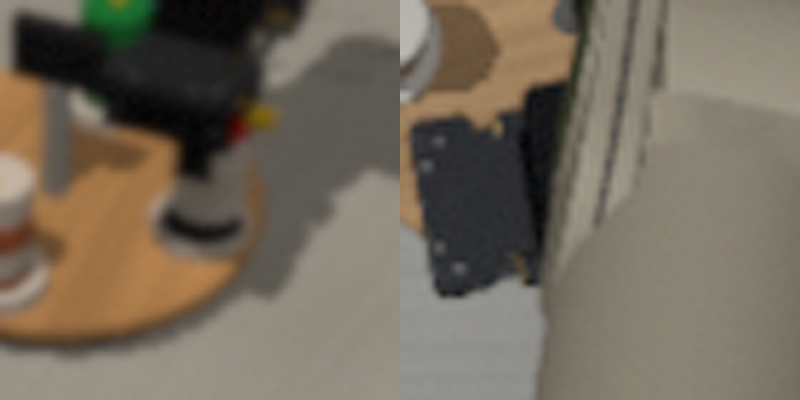

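The side crop shows the shaker over the pocket, but possibly offset along image x. I'll check with a projected overlay.

```bash
python3 - <<'E'
from fit import *
c=np.load('pics/s3.npz'); k=12; u0,v0=275,165
im=cv2.resize(c['color'][v0:v0+48,u0:u0+60,::-1],None,fx=k,fy=k,interpolation=cv2.INTER_CUBIC)
def dr(pts,col): cv2.polylines(im,[np.array([((proj(c,p)-[u0,v0]+.5)*k) for p in pts]).astype(np.int32)],True,col,1)
circ3=lambda x,y,r,z:[(x+r*np.cos(a),y+r*np.sin(a),z) for a in A]
dr(circ3(.4525,-.1702,.031,.04),(0,255,0)); dr(circ3(.4525,-.1702,.027,.04),(0,255,0))
dr(circ3(.4535,-.1702,.0225,.0515),(0,0,255)); dr(circ3(.4535,-.1702,.0225,.1315),(0,0,255))
cv2.imwrite('pics/c3b.png',im)
E
```

```text
(no output)
```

View pics/c3b.png

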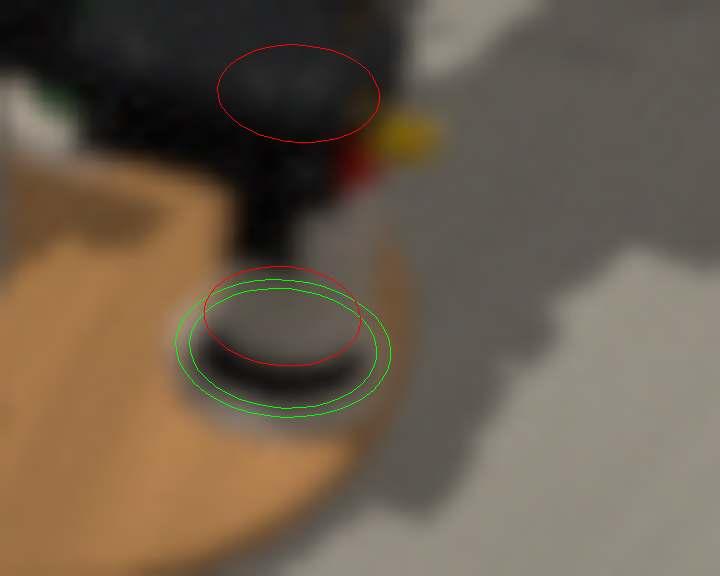

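The overlay agrees with the estimates: shaker and pocket are concentric to about 1–2 mm. Lowering slowly.

Call:
play_rows --increments "0 0 0 0 0 0.004 0.3; 0 0 0 0 0 0.007 0.3; 0 0 0 0 0 0.01 0.3; 0 0 0 0 0 0.0125 0.3; 0 0 0 0 0 0.015 0.3; 0 0 0 0 0 0.017 0.3; 0 0 0 0 0 0.0185 0.3; 0 0 0 0 0 0.0185 0.3"

```text
time: 9.15
ee_pos: [0.4538, -0.1703, 0.0915]
eef_rot: [0.996, 0.087, 0.001, 0.0]
ft_force: [0.2, -0.3, -0.6]
width: 0.0447
grip_force: 15.0
```

Call:
play_rows --increments "0 0 0 0 0 0.0005 0.3; 0 0 0 0 0 0.001 0.3; 0 0 0 0 0 0.0015 0.3; 0 0 0 0 0 0.002 0.3; 0 0 0 0 0 0.0025 0.3; 0 0 0 0 0 0.003 0.3; 0 0 0 0 0 0.003 0.3; 0 0 0 0 0 0.003 0.3"

```text
time: 9.95
ee_pos: [0.4539, -0.1704, 0.0888]
eef_rot: [0.996, 0.087, 0.001, 0.0]
ft_force: [-0.1, -0.6, -1.7]
width: 0.0447
grip_force: 15.0
```

Call:
play_rows --increments "0 0 0 0 0 0.0004 0.3; 0 0 0 0 0 0.0008 0.3; 0 0 0 0 0 0.0008 0.3; 0 0 0 0 0 0.0012 0.3; 0 0 0 0 0 0.0012 0.3; 0 0 0 0 0 0.0012 0.3"

```text
time: 10.55
ee_pos: [0.4542, -0.1706, 0.0881]
eef_rot: [0.996, 0.087, 0.002, 0.0]
ft_force: [-1.3, -0.2, 6.4]
width: 0.0446
grip_force: 15.0
```

Floor contact at the expected height. Easing off and releasing.

Call:
play_rows --increments "0 0 0 0 0 -0.0005 0.3; 0 0 0 0 0 -0.0005 0.3; 0 0 0 0 0 -0.0005 0.55; 0 0 0 0 0 -0.0005 0.6; 0 0 0 0 0 -0.0005 0.7; 0 0 0 0 0 -0.0005 0.8; 0 0 0 0 0 -0.0005 0.9; 0 0 0 0 0 -0.0005 0.9" --grip_force 5

```text
time: 11.35
ee_pos: [0.4539, -0.1704, 0.0881]
eef_rot: [0.996, 0.087, 0.001, 0.0]
ft_force: [1.1, -0.1, 0.2]
width: 0.0748
grip_force: 0.0
```

Call:
play_rows --increments "0 0 0 0 0 -0.01 0.9; 0 0 0 0 0 -0.03 0.9; 0 0 0 0 0 -0.06 0.9; 0 0 0 0 0 -0.09 0.9; 0 0 0 0 0 -0.12 0.9; 0 0 0 0 0 -0.15 0.9; 0 0 0 0 0 -0.16 0.9; 0 0 0 0 0 -0.16 0.9"

```text
time: 12.15
ee_pos: [0.4542, -0.1705, 0.2498]
eef_rot: [0.996, 0.087, 0.003, 0.001]
ft_force: [0.3, 0.3, -0.6]
width: 0.0781
grip_force: 0.0
```

```bash
python3 -c "
from plan import *
st(); chain((.546,-.154,.20,10),(.35,.15,.3,10))"
```

```text
t 12.15 p [ 0.4542 -0.1705  0.2498] yaw 9.96 zax [ 0.005 -0.002 -1.   ] w 0.0781 F [ 0.3  0.3 -0.6] T [0.04 0.03 0.02] g 0.0 q [ 0.72  0.04 -0.46  1.79  0.02  1.31 -1.14]
0.0025 -0.0051 -0.0008 0.0930 -0.0005 0.0502
0.0000 0.0000 0.0000 -0.1402 -0.3334 -0.1000
```

Step aside to check the placement.

Call:
play_rows --increments "0 0 0 0.003 -0.04 -0.03 0.9; 0 0 0 0.006 -0.085 -0.03 0.9; 0 0 0 0.01 -0.13 -0.03 0.9; 0 0 0 0.013 -0.175 -0.03 0.9; 0 0 0 0.016 -0.22 -0.03 0.9; 0 0 0 0.019 -0.26 -0.03 0.9; 0 0 0 0.021 -0.29 -0.03 0.9; 0 0 0 0.021 -0.29 -0.03 0.9"

```text
time: 12.95
ee_pos: [0.4225, 0.123, 0.277]
eef_rot: [0.996, 0.09, 0.001, -0.0]
ft_force: [0.1, -0.1, -0.0]
width: 0.0784
grip_force: 0.0
```

```bash
python3 - <<'E'
from fit import *
from plan import st
st(); b=snap('top','pics/t4.png'); a=snap('side','pics/s4.png')
u,v=proj(b,(.53,-.16,.05)).astype(int); x=cv2.resize(b['color'][v-60:v+60,u-60:u+60,::-1],(480,480),interpolation=cv2.INTER_CUBIC)
u,v=proj(a,(.5,-.17,.07)).astype(int); y=cv2.resize(a['color'][v-35:v+45,u-26:u+26,::-1],(312,480),interpolation=cv2.INTER_CUBIC)
cv2.imwrite('pics/c4.png',np.hstack([x,y]))
use={"t":["green","blue","handle","sp1","sp2"]}
p=fitcar({"t":b},[.546,-.1543,-2.9747],use); print(p, np.degrees(p[2]))
for n,c in(("t",b),("s",a)):
    try:
        m=masks(c); q=lidc(m,"red",c,hullc(c,cyl(.4525,-.17,.0225,.088,.11)))
        r=least_squares(lambda p:hullc(c,cyl(*p,.0225,.088,.11))-q,[.4525,-.17],x_scale=.01,diff_step=1e-4).x
        s=comp(m["yel"],c,hullc(c,box(*r,-2.97,.0225,.036,.014,.099,.108)),7)[0]; d=ray(c,*s,.1055)[:2]-r; print(n,r,np.degrees(np.arctan2(d[1],d[0])),np.hypot(*d))
    except Exception as e: print(n,e)
E
```

```text
t 12.95 p [0.4225 0.123  0.277 ] yaw 10.33 zax [ 0.001  0.    -1.   ] w 0.0784 F [ 0.1 -0.1 -0. ] T [ 0.   -0.01 -0.06] g 0.0 q [ 0.46 -0.08 -0.79  1.83 -0.06  1.37 -1.71]
tgreen [ 0.2 -0.2]
tblue [-0.09  0.02]
thandle [-0.1  -0.28]
tsp1 [-0.06  0.2 ]
tsp2 [0.05 0.27]
[ 0.54616977 -0.15404029 -2.97667828] -170.55110245283132
t [ 0.44975549 -0.17172032] -170.07335337406778 0.028685499728271346
s [ 0.45163853 -0.17187381] 179.60033327912862 0.028587126568505056
```

View pics/c4.png

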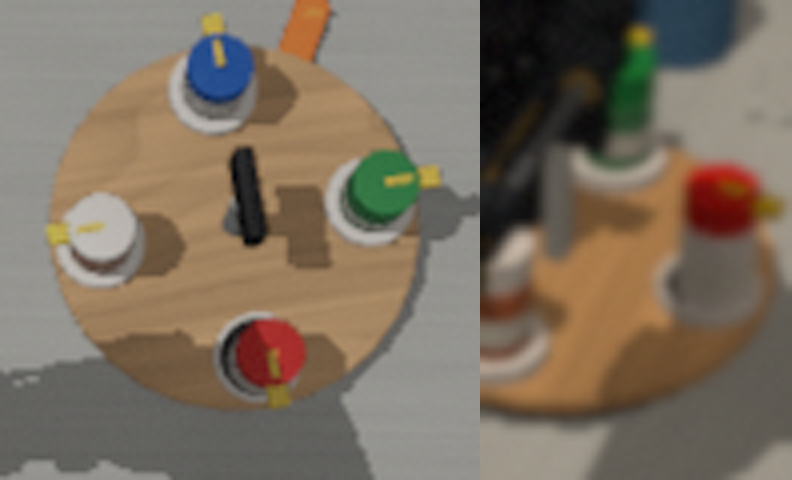

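Placed well: upright in the rim, spout yaw −170.1° against the pocket's −170.5°. Now the handle.

```bash
python3 -c "
from plan import *
chain((.546,-.154,.21,9.45),(.546,-.154,.138,9.45))"
```

```text
0.0006 -0.0009 0.0101 0.0731 0.2900 0.0671
0.0000 0.0000 0.0000 0.0000 -0.0000 0.0720
```

Call:
play_rows --increments "0 0 0.01 0.01 0.04 0.01 0.9; 0 0 0.01 0.02 0.085 0.02 0.9; 0 0 0.01 0.035 0.13 0.03 0.9; 0 0 0.01 0.047 0.175 0.04 0.9; 0 0 0.01 0.056 0.22 0.05 0.9; 0 0 0.01 0.067 0.26 0.06 0.9; 0 0 0.01 0.073 0.29 0.067 0.9; 0 0 0.01 0.073 0.29 0.067 0.9"

```text
time: 13.85
ee_pos: [0.5449, -0.1607, 0.2082]
eef_rot: [0.997, 0.078, -0.001, 0.0]
ft_force: [-0.4, -0.5, 0.2]
width: 0.0783
grip_force: 0.0
```

```bash
python3 -c "
from plan import *
st(); chain((.546,-.154,.138,9.45))"
```

```text
t 13.85 p [ 0.5449 -0.1607  0.2082] yaw 8.9 zax [-0.002 -0.    -1.   ] w 0.0783 F [-0.4 -0.5  0.2] T [-0.    0.03 -0.01] g 0.0 q [ 0.66  0.28 -0.54  1.64  0.15  1.27 -1.32]
-0.0000 0.0016 -0.0095 0.0023 -0.0064 0.0702
```

Call:
play_rows --increments "0 0 -0.0095 0.002 -0.006 0 0.9; 0 0 -0.0095 0.002 -0.006 0 0.9; 0 0 -0.0095 0.002 -0.006 0.02 0.9; 0 0 -0.0095 0.002 -0.006 0.04 0.9; 0 0 -0.0095 0.002 -0.006 0.057 0.9; 0 0 -0.0095 0.002 -0.006 0.067 0.9; 0 0 -0.0095 0.002 -0.006 0.07 0.9; 0 0 -0.0095 0.002 -0.006 0.07 0.9"

```text
time: 14.65
ee_pos: [0.5474, -0.1475, 0.1416]
eef_rot: [0.996, 0.087, 0.001, 0.0]
ft_force: [0.1, 0.8, 0.1]
width: 0.0781
grip_force: 0.0
```

```bash
python3 -c "
from plan import *
st(); chain((.546,-.154,.138,9.45))"
```

```text
t 14.65 p [ 0.5474 -0.1475  0.1416] yaw 9.97 zax [ 0.003 -0.    -1.   ] w 0.0781 F [0.1 0.8 0.1] T [-0.03 -0.01  0.03] g 0.0 q [ 0.64  0.33 -0.54  1.72  0.19  1.14 -1.35]
0.0007 -0.0029 0.0091 -0.0026 0.0062 0.0036
```

Call:
play_rows --increments "0 0 0.009 -0.002 0.006 0.003 0.9; 0 0 0.009 -0.002 0.006 0.003 0.9; 0 0 0.009 -0.002 0.006 0.003 0.9; 0 0 0.009 -0.002 0.006 0.003 0.9; 0 0 0.009 -0.002 0.006 0.003 0.9"

```text
time: 15.15
ee_pos: [0.5466, -0.154, 0.1385]
eef_rot: [0.997, 0.082, 0.001, 0.0]
ft_force: [0.3, 0.2, -0.9]
width: 0.0785
grip_force: 0.0
```

```bash
python3 -c "
from plan import *
st(); chain((.546,-.154,.138,9.45))"
```

```text
t 15.15 p [ 0.5466 -0.154   0.1385] yaw 9.42 zax [ 0.003 -0.    -1.   ] w 0.0785 F [ 0.3  0.2 -0.9] T [ 0.03  0.06 -0.  ] g 0.0 q [ 0.65  0.34 -0.54  1.72  0.19  1.13 -1.35]
0.0007 -0.0029 -0.0005 -0.0006 -0.0001 0.0005
```

Now close on the handle at 20 N.

Call:
play_rows --increments "0 0 0 0 0 0 0.5; 0 0 0 0 0 0 0.35; 0 0 0 0 0 0 0.25; 0 0 0 0 0 0 0.18; 0 0 0 0 0 0 0.1; 0 0 0 0 0 0 0; 0 0 0 0 0 0 0; 0 0 0 0 0 0 0" --grip_force 20

```text
time: 15.95
ee_pos: [0.5464, -0.1541, 0.1383]
eef_rot: [0.997, 0.082, 0.001, 0.0]
ft_force: [1.1, 0.1, 0.1]
width: 0.0224
grip_force: 0.0
```

```bash
python3 -c "
from plan import *
st()"
```

```text
t 15.95 p [ 0.5464 -0.1541  0.1383] yaw 9.41 zax [ 0.003 -0.    -1.   ] w 0.0224 F [1.1 0.1 0.1] T [ 0.06  0.01 -0.  ] g 0.0 q [ 0.65  0.34 -0.54  1.72  0.19  1.13 -1.35]
```

Call:
play_rows --increments "0 0 0 0 0 0 0; 0 0 0 0 0 0 0; 0 0 0 0 0 0 0; 0 0 0 0 0 0 0"

```text
time: 16.35
ee_pos: [0.5464, -0.1541, 0.1383]
eef_rot: [0.997, 0.082, 0.001, 0.0]
ft_force: [-0.1, -0.0, 0.3]
width: 0.0138
grip_force: 20.0
```

```bash
python3 -c "
from plan import *
st()"
```

```text
t 16.35 p [ 0.5464 -0.1541  0.1383] yaw 9.41 zax [ 0.003 -0.    -1.   ] w 0.0138 F [-0.1 -0.   0.3] T [ 0.02  0.02 -0.06] g 19.99731480376795 q [ 0.65  0.34 -0.54  1.72  0.19  1.13 -1.35]
```

Gripped at 13.8 mm width. Turn CCW about 150° in smooth steps.

Call:
play_rows --increments "0 0 -0.02 0 0 0 0; 0 0 -0.06 0 0 0 0; 0 0 -0.12 0 0 0 0; 0 0 -0.2 0 0 0 0; 0 0 -0.28 0 0 0 0; 0 0 -0.36 0 0 0 0; 0 0 -0.44 0 0 0 0; 0 0 -0.52 0 0 0 0"

```text
time: 17.15
ee_pos: [0.5469, -0.1552, 0.1384]
eef_rot: [0.941, 0.337, 0.002, 0.001]
ft_force: [4.6, -4.3, -3.5]
width: 0.0138
grip_force: 20.0
```

Call:
play_rows --increments "0 0 -0.08 0 0 0 0; 0 0 -0.16 0 0 0 0; 0 0 -0.24 0 0 0 0; 0 0 -0.32 0 0 0 0; 0 0 -0.4 0 0 0 0; 0 0 -0.48 0 0 0 0; 0 0 -0.56 0 0 0 0; 0 0 -0.64 0 0 0 0"

```text
time: 17.95
ee_pos: [0.5481, -0.1559, 0.1384]
eef_rot: [0.788, 0.616, 0.002, 0.003]
ft_force: [12.8, -6.7, -10.1]
width: 0.0138
grip_force: 20.1
```

```bash
python3 -c "
from plan import *
st()"
```

```text
t 17.95 p [ 0.5481 -0.1559  0.1384] yaw 76.04 zax [ 0.007 -0.002 -1.   ] w 0.0138 F [ 12.8  -6.7 -10.1] T [-1.27 -2.47 -0.07] g 20.070845307782292 q [ 0.79  0.38 -0.72  1.71  0.27  1.15 -0.25]
```

```bash
python3 -c "
from plan import *
chain((.549,-.1565,.1378,76),)
chain((.549,-.1565,.1378,112),)"
```

```text
0.0072 0.0000 0.0007 -0.0004 0.0010 0.0006
0.0069 0.0023 -0.6276 -0.0004 0.0010 0.0006
```

The handle was gripped about 2 mm off axis, so the grip point orbits slightly. I'll follow that orbit to keep the force low.

Call:
play_rows --increments "0 0 -0.04 0 0.001 0.0003 0; 0 0 -0.1 0 0.0018 0.0005 0; 0 0 -0.18 -0.0003 0.0025 0.0005 0; 0 0 -0.26 -0.0005 0.0027 0.0005 0; 0 0 -0.34 -0.0006 0.003 0.0005 0; 0 0 -0.42 -0.0007 0.0032 0.0005 0; 0 0 -0.5 -0.0008 0.0034 0.0005 0; 0 0 -0.58 -0.0009 0.0035 0.0005 0"

```text
time: 18.75
ee_pos: [0.5495, -0.1559, 0.1383]
eef_rot: [0.578, 0.816, 0.001, 0.001]
ft_force: [-2.3, 0.7, 5.6]
width: 0.0137
grip_force: 20.0
```

```bash
python3 -c "
from plan import *
st()"
```

```text
t 18.75 p [ 0.5495 -0.1559  0.1383] yaw 109.34 zax [ 0.002 -0.    -1.   ] w 0.0137 F [-2.3  0.7  5.6] T [ 0.3   0.56 -0.08] g 20.004387055523694 q [ 0.86  0.41 -0.82  1.7   0.32  1.17  0.3 ]
```

Call:
play_rows --increments "0 0 -0.08 0 0.0002 -0.0002 0; 0 0 -0.16 0.0001 0.0004 -0.0003 0; 0 0 -0.24 0.0002 0.0006 -0.0003 0; 0 0 -0.32 0.0003 0.0008 -0.0003 0; 0 0 -0.4 0.0004 0.001 -0.0003 0; 0 0 -0.48 0.0005 0.0011 -0.0003 0; 0 0 -0.56 0.0006 0.0012 -0.0003 0; 0 0 -0.62 0.0006 0.0013 -0.0003 0"

```text
time: 19.55
ee_pos: [0.5506, -0.155, 0.1383]
eef_rot: [0.302, 0.953, 0.0, 0.001]
ft_force: [-1.0, 0.4, 1.7]
width: 0.0141
grip_force: 20.0
```

```bash
python3 -c "
from plan import *
st()"
```

```text
t 19.55 p [ 0.5506 -0.155   0.1383] yaw 144.85 zax [ 0.003 -0.    -1.   ] w 0.0141 F [-1.   0.4  1.7] T [ 0.17  0.26 -0.17] g 20.0094143638853 q [ 0.94  0.45 -0.93  1.69  0.39  1.19  0.87]
```

Call:
play_rows --increments "0 0 -0.07 0 0.0002 0 0; 0 0 -0.13 0 0.0003 0 0; 0 0 -0.18 0 0.0004 0 0; 0 0 -0.22 0 0.0005 0 0; 0 0 -0.25 0 0.0006 0 0; 0 0 -0.265 0 0.0006 0 0; 0 0 -0.27 0 0.0006 0 0; 0 0 -0.27 0 0.0006 0 0"

```text
time: 20.35
ee_pos: [0.5509, -0.1545, 0.1383]
eef_rot: [0.173, 0.985, 0.0, 0.001]
ft_force: [-3.0, -0.2, 6.2]
width: 0.0141
grip_force: 20.0
```

```bash
python3 - <<'E'
from fit import *
from plan import st
st(); b=snap('top','pics/t5.png'); a=snap('side','pics/s5.png')
u,v=proj(b,(.58,-.16,.05)).astype(int); x=cv2.resize(b['color'][v-60:v+60,u-60:u+60,::-1],(480,480),interpolation=cv2.INTER_CUBIC)
u,v=proj(a,(.56,-.16,.07)).astype(int); y=cv2.resize(a['color'][v-40:v+40,u-26:u+26,::-1],(312,480),interpolation=cv2.INTER_CUBIC)
cv2.imwrite('pics/c5.png',np.hstack([x,y]))
E
```

```text
t 20.35 p [ 0.5509 -0.1545  0.1383] yaw 160.1 zax [ 0.002 -0.    -1.   ] w 0.0141 F [-3.  -0.2  6.2] T [0.07 0.74 0.04] g 19.995512205641717 q [ 0.98  0.48 -0.98  1.69  0.42  1.2   1.11]
```

View pics/c5.png

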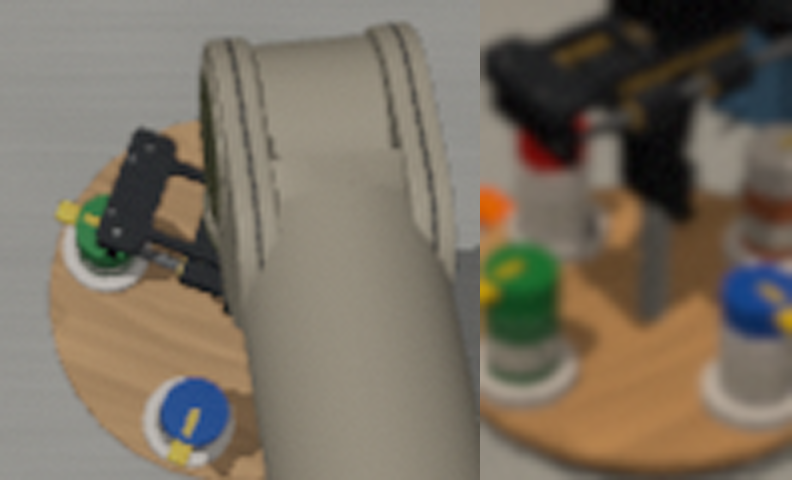

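The shaker sits near the tab. I'll refine both angles: stand yaw by an IoU fit of the tab, and turntable yaw from the green and blue jars.

```bash
python3 - <<'E'
from fit import *
K=8
def tabmask(c,x,y,t,L,sh):
    k,s=np.cos(t),np.sin(t); m=np.zeros((384*K,512*K),np.uint8)
    f=lambda pts:((np.array([proj(c,p) for p in pts])+.5)*K).astype(np.int32)
    pts=[(x+k*u-s*v,y+s*u+k*v,z) for u,v in((.10,-.013),(.10,.013),(.188-L,.013),(.188-L,-.013),(.188,0)) for z in sh]
    cv2.fillConvexPoly(m,cv2.convexHull(f(pts)),1); cv2.fillConvexPoly(m,cv2.convexHull(f(cyl(x,y,.13,.018,.03))),0); return m
for n in("t0","t4"):
    c=np.load(f"pics/{n}.npz"); f=cv2.resize(c["color"],None,fx=K,fy=K,interpolation=cv2.INTER_CUBIC).astype(int); r,g,b=f[...,0],f[...,1],f[...,2]
    o=((r-b)>70)&(g<.62*r); o=o.astype(np.uint8); o[:,:295*K]=0;o[:,325*K:]=0;o[:110*K]=0;o[145*K:]=0
    if n=="t0": p0=(.5461,-.1542)
    best=max(((lambda m:(m&o).sum()/(m|o).sum())(tabmask(c,p0[0]+dx,p0[1]+dy,np.radians(a),L,sh)[110*K:145*K] if 0 else tabmask(c,p0[0]+dx,p0[1]+dy,np.radians(a),L,sh)),a,dx,dy,L,sh[0]) for a in np.arange(-23,-16,.5) for L in(.013,.02) for sh in((0,.012),) for dx in(-.002,0,.002) for dy in(0,))
    print(n,best,o.sum()/K/K)
c=np.load("pics/t5.npz"); m=masks(c)
for x,y in((.5462,-.1541),):
    t=np.radians(-19.6)
    B=lidc(m,"bl",c,hullc(c,cyl(*jar(2,x,y,t),.0225,.088,.11)))
    r=least_squares(lambda p:hullc(c,cyl(*p,.0225,.088,.11))-B,jar(2,x,y,t),x_scale=.01,diff_step=1e-4).x; d=r-[x,y]
    print("blue",r,np.hypot(*d),"table yaw",np.degrees(np.arctan2(-d[1],-d[0])))
    s=comp(m["yel"],c,hullc(c,box(*jar(2,x,y,t),t+np.pi,.0225,.036,.014,.099,.108)),9)[0]; d=ray(c,*s,.1055)[:2]-[x,y]; print("sp2",np.degrees(np.arctan2(-d[1],-d[0])),np.hypot(*d))
    s=comp(m["yel"],c,hullc(c,box(*jar(1,x,y,t),t+np.pi/2,.0225,.036,.014,.099,.108)),9)[0]; d=ray(c,*s,.1055)[:2]-[x,y]; print("sp1",np.degrees(np.arctan2(d[1],d[0]))-90,np.hypot(*d))
E
```

```text
t0 (np.float64(0.7851843887754005), np.float64(-20.0), 0, 0, 0.013, 0) 114.109375
t4 (np.float64(0.7619638826185101), np.float64(-20.0), 0, 0, 0.02, 0) 110.03125
blue [ 0.45720019 -0.12275784] 0.09435728828150118 table yaw -19.400219367252475
sp2 -19.602628879754903 0.12386983756418807
sp1 -19.90824582108739 0.12288373109966777
```

Turntable yaw is about −19.7° and the mark about −20°, so it is aligned. One short settling hold, then a check.

Call:
play_rows --increments "0 0 -0.0 0 0 -0.0002 0; 0 0 0 0 0 -0.0004 0; 0 0 0 0 0 -0.0004 0; 0 0 0 0 0 -0.0004 0; 0 0 0 0 0 -0.0004 0; 0 0 0 0 0 -0.0004 0"

```text
time: 21.05
ee_pos: [0.5509, -0.1545, 0.1383]
eef_rot: [0.173, 0.985, 0.0, 0.001]
ft_force: [0.1, -0.8, -1.8]
width: 0.0139
grip_force: 20.0
```

```bash
python3 -c "
from plan import *
st(); print(np.abs(read_state()['joint_vel']).max()); print(close_job())"
```

```text
t 21.05 p [ 0.5509 -0.1545  0.1383] yaw 160.09 zax [ 0.002 -0.    -1.   ] w 0.0139 F [ 0.1 -0.8 -1.8] T [-0.15  0.27 -0.02] g 19.995703159365803 q [ 0.98  0.48 -0.98  1.69  0.42  1.2   1.11]
0.001782320926667483
the job is handed in; nothing more can be done
None
```

I handed the job in at about 21 s: the red-lidded shaker stands upright in the pocket with its spout pointing outward, turned to within about 0.5° of the orange mark, and the gripper is still closed on the handle; I don't have the judge's result.

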